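# Spread the circlip over the gearbox stub and hold it at the groove

### The arm

A 7-joint arm with a two-finger parallel gripper is mounted at the origin on the work surface. World frame = base frame: x ahead of the robot, y to its left, z up, the work surface at z = 0. Lengths are in mm, angles in degrees, forces in N, time in s.
With the tool pointing down it reaches from about 400 to 875 mm from the base axis. Payload 6.5 kg.
Tool frame: the origin (TCP) lies between the finger pads; the fingertips stand 14 mm ahead of it and the grasp point (between the pads) lies 5 mm behind it (tcp_to_tips is the distance from the TCP to the fingertips, in mm); x points along the fingers, y is the direction in which the jaws open and shut, and the axes are right-handed (so a half turn about x gives the same grasp; the last joint's range is limited). The gripper opens to 88 mm and grips with 3 to 60 N. Pads are 18 mm wide; open, the fingers measure 123 mm over their backs; the gripper's body (75 mm by 187 mm) begins 45 mm behind the grasp point.
Start: joints at [66.624, 30.733, -0.252, 88.115, 0.149, 61.152, -4.079], TCP at [217.865, -612.393, 252.716] pointing down, gripper open.
Joint ranges: [-154.64, 154.64], [-21.42, 123.67], [-72.66, 72.17], [13.99, 137.28], [-74.86, 254.86], [10.95, 109.41], [-158.01, 158.01]. Speed limits (degrees/s): [136.94, 136.94, 180, 180, 180, 180, 180].

### API

Orientations are given as [roll, pitch, yaw] about the fixed x, y, z axes, in that order (R = Rz(yaw) Ry(pitch) Rx(roll)).
In Python, from bench import get_state, read_camera, get_calibration, hand_in, tcp_to_tips gives the robot as it stands.
- The arm moves only by the tool drive_tool, never from a script. Its argument "deltas" is a list of rows, each an object with "delta_pos": the shift along the tool's x, y, z in units of 30 mm (1.0 is 30 mm), a list of three; "turn": the turn, a rotation vector about the tool's x, y, z in units of 6 degrees (1.0 is 6 degrees), a list of three; "fingers": the opening, from -1 (shut) to 1 (fully open). In form: [{"delta_pos": [x, y, z], "turn": [rx, ry, rz], "fingers": fingers}, ...]. A call has 1 to 8 rows; each row is the pose to reach, as a shift and turn from the pose measured when the call began, along the tool's axes at that moment; what a row does not reach only later rows make up. A row lasts 1/10 s, in which the tool goes at most 50 mm and 8.59 degrees, less where a joint would pass 70% of its speed; a pose out of reach is approached as far as the arm can. A call with a gripper value outside its range is refused whole. The fingers move at their own pace and stop on an object; "newtons" is the grip in N (left out, the last holds). Time passes only in rows, so rows that repeat a pose let the fingers close. It gives the time, the measured TCP pose, the force and the opening at its end, in the units of the state.
- get_state(): the state, without advancing time (a new reading comes with each control period).
- read_camera(name): name is "scene" or "top" or "wrist"; returns the picture (384x512x3 uint8, red, green, blue); there is no depth.
- get_calibration(name): a dict with "vertical_fov" (degrees; the focal length in pixels is half the picture's height over the tangent of half this angle, whatever the lens; pixels are square), "cx", "cy" (the principal point, pixels), "origin" and "attitude" of the camera in the world; the wrist camera has in their place "tool_from_camera" (4x4, takes a point from camera to tool coordinates, whose origin is the TCP and whose axes are the tool frame's). Camera axes: x right, y down, z forward; pixel columns grow to the right and rows downward; lengths in mm; the calibration is good to about 2 mm. A picture is of the moment at which its call begins: read the wrist's pose just before it. get_calibration takes no time and is no camera call.
- hand_in(): hands the job in, once; it reports no verdict.
The state is a dict: "time_s": time; "qpos": joint angles; "dq": joint speeds; "effort": joint torques, N m; "position": TCP position; "orientation": TCP orientation; "ft_force": force on the tool from outside, world axes, zero at the start; "moment": the same for the moment, N m; "finger_gap": opening from 0.0 (shut) to 1.0 (fully open).
Only numpy, scipy, OpenCV 4.12 (cv2) and the standard library are available. Lean on these libraries where they do the work, as an engineer would, in place of code of your own. Each camera call takes 0.05 s, during which the arm holds its last target.

### The job

Pick up the circlip pliers that carry the circlip, squeeze the handles up to their stop so that the clip opens wide, and slide the clip level down over the upright stub of the model car's gearbox, without forcing it, until it lies at the groove, just above or lightly on the brass washer. Finish there still holding: keep the pliers in the gripper, handles squeezed and clip open around the groove, not let go, so that I can check the groove before it snaps in. Leave everything else on the bench where it is.

Things in the scene. Friction and masses are not known exactly. Their poses are not given: they have to be found in the camera images.
- pliers: External circlip pliers, orange handles, dark steel jaws, 180 mm long, about 0.2 kg, loose, lying level on the tool rest, origin 43 mm above the bench. Origin: centre of the rivet at mid thickness; x to the jaw tips, y to the left handle, z up. Jaws 10 mm high reach to x = 60 mm; there the 4 mm tips bend down and are hooked in the circlip's two eyes; the clip stays on them
- handle_grip (a point): Point midway between the handles, 70 mm behind the rivet, mid thickness: good place to grasp, fingers closing along the pliers' y. Straight orange grips from 40 to 119 mm behind the rivet, 14 mm high. Outer faces here 57 mm apart relaxed (67 at the rear end), 40 mm and parallel when squeezed to the stop. Beside the handles it is free down to 10 mm above the bench
- clip_centre (a point): Centre of the spread circlip, on the pliers' middle line 70 mm ahead of the rivet and 19 mm below it, at half the clip's thickness. Black clip, 2 mm thick, 3.5 mm wide (eyes stick out to 38 mm across), gap towards the pliers, parallel to their plane; opening 25 mm across when spread to the stop, about 18 mm relaxed, too small for the stub
- handle_left (a joint): Swing of the left handle (the right one moves with it): 0 relaxed, clip closed; 0.12 rad squeezed to the stop screw (up to 0.13 under a hard grip), clip fully spread. Squeezing the handles SPREADS the jaws; a spring of 6 to 9 N a handle opens them again when let go. The stop takes any grip force, so a grip of 20 N or more simply closes the handles to the stop
- tool_rest: Plywood rest for the pliers, fixed: board 150 x 94 x 10 mm with two cross bars, the front one (50 mm wide, 38 mm high) under the rivet, the rear one (90 mm wide, 36 mm high) under the handle ends, 101 to 115 mm behind the rivet. Origin on the bench below the rivet, x towards the jaw tips. Jaw tips and clip overhang its front freely
- gearbox: Model car gearbox, fixed: aluminium plate 128 x 104 mm, black casing to 52 mm high, blue motor on its +x side (to 100 mm from the axis, 46 mm high), black spur gear 69 mm across, top at 68 mm, brass washer 34 mm across, top at 74 mm, and in its middle the upright steel stub, 20 mm across. Origin on the bench under the stub's axis, z up along it
- groove (a point): Centre of the ring groove on the stub's axis, 75.5 mm above the bench. The groove is 3 mm wide, directly above the brass washer; the clip lying on the washer has its middle at 75 mm, 0.5 mm below this point
- stub_end (a point): Centre of the upper end face of the stub, 104 mm above the bench. The last 6 mm taper from 20 mm to 13 mm across
- battery: Yellow and black battery pack 138 x 47 x 25 mm lying on the bench, to be left alone. Origin: centre of the underside
- driver: Green-handled screwdriver 170 mm long, 26 mm thick, lying on the bench, to be left alone
- tape_roll: Roll of black tape 100 mm across, 19 mm high, lying flat, to be left alone
- wheel: Model car wheel with black tyre 120 mm across, 50 mm high, lying flat, to be left alone
- spray_can: White spray can with red cap, 53 mm across, 155 mm high, standing, to be left alone
- shock: Blue and red shock absorber 100 mm long, 22 mm thick, lying, to be left alone
- screw_tray: Grey divided tray with screws 110 x 85 x 28 mm, to be left alone
Mind the look-alikes: they are no part of the job. Leave any green or pink look-alike of the tool_rest alone.

How it is judged:
By the outcome, as a careful person would: the job done as asked, in the order asked, and still so for the second after the job is handed in, while the arm keeps its last pose, push and grip.
It also fails if it takes over 42 s, if anything falls off the work surface, if the arm or the gripper's body presses on something with over 40 N, if the wrist force passes 120 N, or if a joint passes its speed limit or range.

## Working session

There is one attempt and no reset: what is moved stays moved. The work goes in short steps, Python scripts to look and compute and a tool call to move; the robot and the scene stay as the last step left them, time stands still between calls to the robot, and variables do not carry over. Pictures are saved under pics/ and viewed, and the job is handed in when it is done.

Besides the shell and the picture viewer there is one more tool, called by a JSON object that holds its "fn" and its "kwargs". drive_tool: Moves the arm, as the interface text tells. Its arguments: {"type":"object","properties":{"deltas":{"type":"array"},"newtons":{"type":"number"}},"required":["deltas"]}

```bash
mkdir -p pics; ls; cat > h.py <<'E'
import numpy as np, cv2
from bench import *
from scipy.spatial.transform import Rotation as R
def save(n,f):
    im=read_camera(n); cv2.imwrite(f,im[:,:,::-1]); return im
E
python3 - <<'E'
from h import *
print(get_state()); 
for n in ["scene","top","wrist"]:
    print(n,get_calibration(n)); save(n,f"pics/{n}0.png")
E
```

```text
pics
{'time_s': 0.0, 'qpos': array([66.6252931 , 30.77830731, -0.2527455 , 88.16845371,  0.14995759,
       61.15339726, -4.08000101]), 'dq': array([-0.0561843 ,  0.02842565, -0.01933075, -0.0421857 , -0.0329442 ,
       -0.01024346,  0.01069615]), 'effort': array([ 7.09334108e-04, -5.70969343e+01,  9.91278067e-01, -2.51599467e+01,
       -5.61949471e-02,  1.80387968e-02,  1.46200896e-04]), 'position': array([ 217.61868477, -611.86993733,  251.84544516]), 'orientation': array([-84.83557977,  89.90014964, 114.74885043]), 'ft_force': array([ 0.02534429,  0.15226704, -0.60283768]), 'moment': array([-0.07223917, -0.02084806,  0.04497487]), 'finger_gap': 0.9954384518173819}
scene {'vertical_fov': 56.14035542912789, 'cx': 252.00593167463776, 'cy': 190.0845645650158, 'origin': array([1278.99272965,  -56.02731373,  941.75145217]), 'attitude': array([-139.63470212,   -0.27264508,   83.86355215])}
top {'vertical_fov': 42.576860549210444, 'cx': 255.3379096395095, 'cy': 188.16300153962402, 'origin': array([ 304.70038104,   16.87835799, 1495.31322475]), 'attitude': array([-1.70362922e+02,  3.67124264e-02, -8.97269988e+01])}
wrist {'vertical_fov': 62.42050760946152, 'cx': 255.65902868879778, 'cy': 189.2117370359127, 'tool_from_camera': array([[ 6.23282959e-04, -3.11284194e-01,  9.50316664e-01,
        -1.31592189e+02],
       [ 9.99999722e-01, -1.95697095e-04, -7.19970747e-04,
         9.82103794e-02],
       [ 4.10089724e-04,  9.50316848e-01,  3.11283986e-01,
        -8.14274362e+01],
       [ 0.00000000e+00,  0.00000000e+00,  0.00000000e+00,
         1.00000000e+00]])}
```

View pics/top0.png

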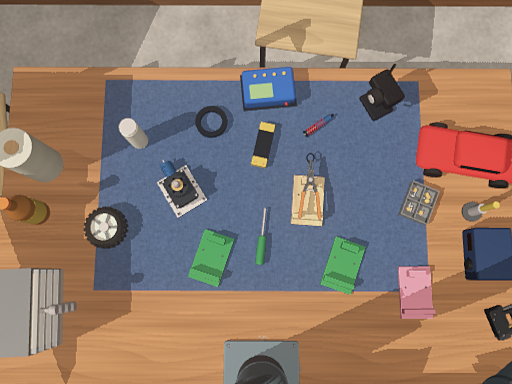

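View pics/scene0.png

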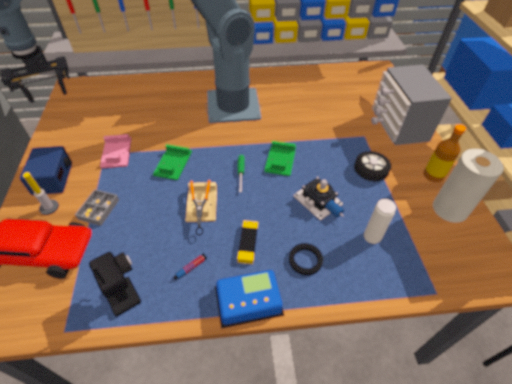

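View pics/wrist0.png

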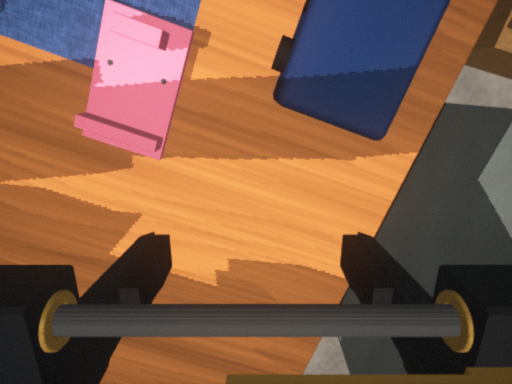

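The top view shows the pliers on the wooden rest at about (311,185) and the gearbox at (180,188). The green rests at (212,258) and (344,265) and the pink one at (416,292) are empty look-alikes. I'll confirm this in enlarged crops.

```bash
cat >> h.py <<'E'
def cam(n,st=None):
    c=get_calibration(n)
    if n=="wrist":
        T=np.eye(4);T[:3,:3]=R.from_euler('xyz',st['orientation'],degrees=True).as_matrix();T[:3,3]=st['position']
        T=T@np.array(c['tool_from_camera'])
    else:
        T=np.eye(4);T[:3,:3]=R.from_euler('xyz',c['attitude'],degrees=True).as_matrix();T[:3,3]=c['origin']
    f=192/np.tan(np.radians(c['vertical_fov']/2))
    return T,f,c['cx'],c['cy']
def unproj(C,u,v,z):
    T,f,cx,cy=C; d=T[:3,:3]@np.array([(u-cx)/f,(v-cy)/f,1]); return T[:3,3]+d*(z-T[2,3])/d[2]
def proj(C,p):
    T,f,cx,cy=C; q=T[:3,:3].T@(np.array(p)-T[:3,3]); return np.array([cx+f*q[0]/q[2],cy+f*q[1]/q[2]])
def crop(im,x0,y0,x1,y1,k,f):
    cv2.imwrite(f,cv2.resize(im[y0:y1,x0:x1,::-1],None,fx=k,fy=k,interpolation=cv2.INTER_CUBIC))
E
python3 - <<'E'
from h import *
im=cv2.imread('pics/top0.png')[:,:,::-1]
a=cv2.resize(im[145:235,280:340],None,fx=6,fy=6,interpolation=cv2.INTER_CUBIC)
b=cv2.resize(im[145:235,150:210],None,fx=6,fy=6,interpolation=cv2.INTER_CUBIC)
cv2.imwrite('pics/c1.png',np.hstack([a,b])[:,:,::-1])
C=cam('top')
for u,v,z in [(310,183,43),(180,186,74),(311,155,24)]: print(unproj(C,u,v,z))
S=cam('scene');print(proj(S,unproj(C,310,183,43)),proj(S,unproj(C,180,186,74)))
E
```

```text
[ 567.74523845 -144.63472614   43.        ]
[551.43390142 239.5734158   74.        ]
[ 658.36701919 -151.01414683   24.        ]
[198.63571071 205.92163762] [318.32522745 186.14838492]
```

View pics/c1.png

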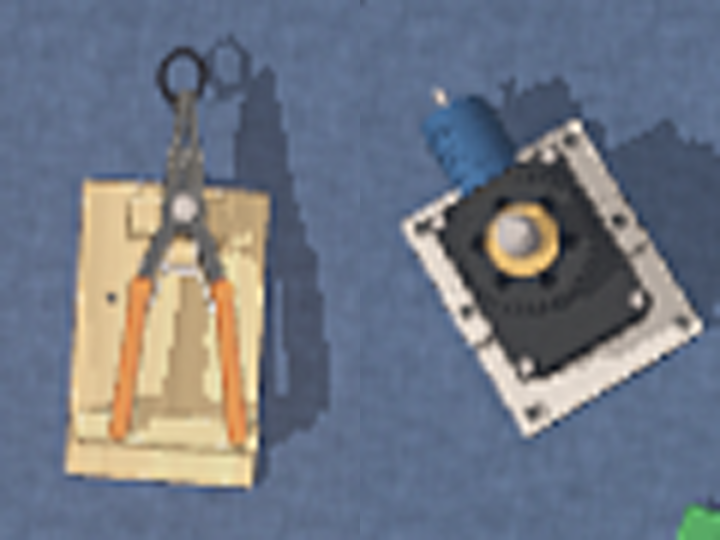

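```bash
cat >> h.py <<'E'
def to(p,Rt,st=None):
    st=st or get_state()
    Rc=R.from_euler('xyz',st['orientation'],degrees=True)
    d=Rc.inv().apply(np.array(p)-st['position'])/30
    w=np.degrees((Rc.inv()*Rt).as_rotvec())/6
    print('delta',d.round(3),'turn',w.round(3))
def down(yaw): # tool x down, tool z = -(pliers x) with pliers yaw
    c,s=np.cos(np.radians(yaw)),np.sin(np.radians(yaw))
    z=-np.array([c,s,0]);x=np.array([0,0,-1.]);y=np.cross(z,x)
    return R.from_matrix(np.array([x,y,z]).T)
def yawof(st):
    m=R.from_euler('xyz',st['orientation'],degrees=True).as_matrix(); return np.degrees(np.arctan2(-m[1,2],-m[0,2])),m
E
python3 - <<'E'
from h import *
C=cam('top'); q=lambda U,V,x0:((U+.5)/6-.5+x0,(V+.5)/6-.5+145)
r=unproj(C,*q(185,208,280),48);c=unproj(C,*q(182,75,280),24)
w=unproj(C,*q(160,240,150),74);s=unproj(C,*q(158,233,150),103)
print(r,c,np.linalg.norm((c-r)[:2]),w,s)
d=c-r;yaw=np.degrees(np.arctan2(d[1],d[0]));print('yaw',yaw)
rear=unproj(C,*q(180,437,280),45);print('rear mid',rear)
print('can',unproj(C,133,133,150))
st=get_state();print(yawof(st))
u=(r-rear);print(np.degrees(np.arctan2(u[1],u[0])))
g=r-70*np.array([np.cos(np.radians(yaw)),np.sin(np.radians(yaw)),0]);print('grip',g)
to([g[0]+20,g[1],220],down(yaw))
E
```

```text
[ 578.23279841 -145.48085149   48.        ] [ 651.80758031 -147.60552991   24.        ] 73.60545353569445 [555.59513936 250.68856195  74.        ] [553.87275082 246.98270141 103.        ]
yaw -1.654116814533448
rear mid [ 464.01327037 -141.75417576   45.        ]
can [689.50037137 364.99055745 150.        ]
(np.float64(19.586536323462717), array([[-5.35428940e-04,  3.35229778e-01, -9.42136248e-01],
       [ 1.19004708e-03, -9.42135502e-01, -3.35230189e-01],
       [-9.99999149e-01, -1.30067843e-03,  1.05507396e-04]]))
-1.8687441200029324
grip [ 508.26196764 -143.46024728   48.        ]
delta [  1.082 -11.242 -14.988] turn [3.54e+00 3.00e-03 1.20e-02]
```

{"fn": "drive_tool", "kwargs": {"deltas": [{"delta_pos": [0, -1.0, -1.3], "turn": [0.5, 0, 0], "fingers": 1}, {"delta_pos": [0.2, -2, -2.7], "turn": [1, 0, 0], "fingers": 1}, {"delta_pos": [0.2, -3, -4], "turn": [1.5, 0, 0], "fingers": 1}, {"delta_pos": [0.4, -4, -5.3], "turn": [2, 0, 0], "fingers": 1}, {"delta_pos": [0.5, -5, -6.7], "turn": [2.5, 0, 0], "fingers": 1}, {"delta_pos": [0.6, -6, -8], "turn": [3, 0, 0], "fingers": 1}, {"delta_pos": [0.7, -7, -9.3], "turn": [3.5, 0, 0], "fingers": 1}, {"delta_pos": [0.8, -8, -10.7], "turn": [3.54, 0, 0], "fingers": 1}]}}

```text
time_s: 0.95
position: [438.6, -278.6, 228.4]
orientation: [-54.8, 89.9, 123.4]
ft_force: [0.5, -0.2, 0.3]
finger_gap: 1.0
```

```bash
python3 - <<'E'
from h import *
st=get_state();print(st['time_s'],st['position'],yawof(st)[0],st['qpos'].round(1)); to([528,-143.5,220],down(-1.7))
E
```

```text
0.95 [ 438.64683911 -278.56000943  228.37903691] -1.7488604538302261 [ 30.2  19.9  -3.4 109.    1.4  51.2 -65.6]
delta [ 0.282 -4.59  -2.84 ] turn [-0.008  0.007  0.01 ]
```

{"fn": "drive_tool", "kwargs": {"deltas": [{"delta_pos": [0.1, -1.4, -0.9], "turn": [0, 0, 0], "fingers": 1}, {"delta_pos": [0.2, -2.7, -1.7], "turn": [0, 0, 0], "fingers": 1}, {"delta_pos": [0.28, -4, -2.5], "turn": [0, 0, 0], "fingers": 1}, {"delta_pos": [0.28, -4.59, -2.84], "turn": [0, 0, 0], "fingers": 1}, {"delta_pos": [0.28, -4.59, -2.84], "turn": [0, 0, 0], "fingers": 1}, {"delta_pos": [0.28, -4.59, -2.84], "turn": [0, 0, 0], "fingers": 1}]}}

```text
time_s: 1.55
position: [527.6, -144.0, 219.8]
orientation: [-21.3, 89.9, 157.0]
ft_force: [-0.2, -0.5, -0.3]
finger_gap: 1.002
```

```bash
python3 - <<'E'
from h import *
import pickle
st=get_state();print(st['time_s'],st['position'],yawof(st)[0],st['dq'].round(2))
im=save('wrist','pics/w1.png'); pickle.dump(st,open('w1.pkl','wb'))
C=cam('wrist',st)
for p in [(578,-145.5,48),(508,-143.5,50),(648,-147.6,24)]: print(proj(C,p))
E
```

```text
1.55 [ 527.56767684 -143.97543797  219.77467593] -1.736566232979129 [ 1.47 -0.44  1.33  0.47  0.05  0.04  0.1 ]
[256.03101025 119.71306994]
[256.15628792 191.04249518]
[255.99879068  41.3634337 ]
```

View pics/w1.png

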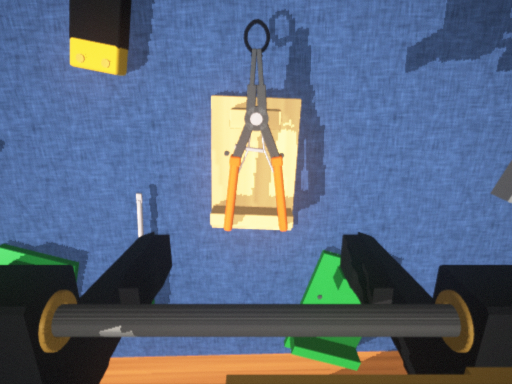

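The wrist view shows the pliers on the wooden rest: rivet (256,119), clip (257,36), handle ends (228,229) and (284,229). Next an enlarged crop.

```bash
python3 - <<'E'
from h import *
im=cv2.imread('pics/w1.png')[:,:,::-1]
a=cv2.resize(im[10:135,215:300],None,fx=4.6,fy=4.6,interpolation=cv2.INTER_CUBIC)
b=cv2.resize(im[110:235,215:300],None,fx=4.6,fy=4.6,interpolation=cv2.INTER_CUBIC)
cv2.imwrite('pics/c2.png',np.hstack([a,b])[:,:,::-1])
E
```

```text
(no output)
```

View pics/c2.png

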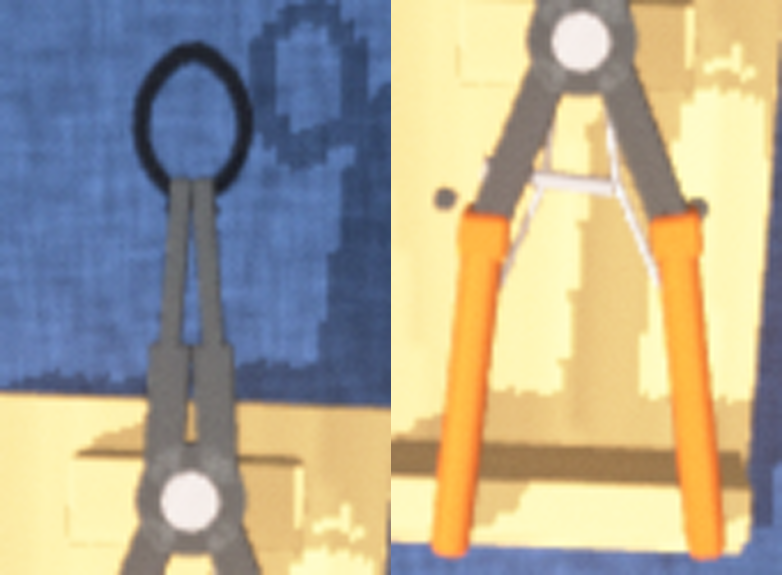

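```bash
python3 - <<'E'
from h import *
import pickle
st=pickle.load(open('w1.pkl','rb'));C=cam('wrist',st)
f=lambda U,V,y0:(215+(U+.5)/4.6-.5,y0+(V+.5)/4.6-.5)
r=unproj(C,*f(190,501,10),50);
cw=unproj(C,*f(193,115,10),24);ct=unproj(C,*f(192,43,10),24);j=unproj(C,*f(192,180,10),48)
h1=unproj(C,*f(59,555,110),46);h2=unproj(C,*f(315,557,110),46)
print('r',r,'clip mid',cw,'clip front',ct,'jaw end',j,'h',h1,h2,(h1+h2)/2)
for a,b in [(r,cw),((h1+h2)/2,r),((h1+h2)/2,cw)]:
    d=b-a;print(np.degrees(np.arctan2(d[1],d[0])),np.linalg.norm(d[:2]))
E
```

```text
r [ 579.29903649 -145.42898022   50.        ] clip mid [ 653.75476617 -148.30568809   24.        ] clip front [ 666.869375   -148.49604027   24.        ] jaw end [ 639.22786089 -147.6375595    48.        ] h [ 463.77046548 -111.72196953   46.        ] [ 461.47821278 -170.64903974   46.        ] [ 462.62433913 -141.18550463   46.        ]
-2.2126071298325285 74.51128190089965
-2.0829376674826268 116.75183976677413
-2.133453609431797 191.26300518679594
```

```bash
python3 - <<'E'
from h import *
st=get_state();print(st['qpos'].round(1)); to([433,252,271],down(-2.1))
E
```

```text
[ 15.7  23.2  -6.3 105.4   3.2  51.7 -84. ]
delta [ -1.696 -13.125   3.566] turn [0.042 0.017 0.003]
```

{"fn": "drive_tool", "kwargs": {"deltas": [{"delta_pos": [-0.2, -1.3, 0.36], "turn": [0.04, 0, 0], "fingers": 1}, {"delta_pos": [-0.4, -2.7, 0.7], "turn": [0.04, 0, 0], "fingers": 1}, {"delta_pos": [-0.6, -4.1, 1.1], "turn": [0.04, 0, 0], "fingers": 1}, {"delta_pos": [-0.8, -5.6, 1.5], "turn": [0.04, 0, 0], "fingers": 1}, {"delta_pos": [-1, -7.1, 1.9], "turn": [0.04, 0, 0], "fingers": 1}, {"delta_pos": [-1.2, -8.6, 2.3], "turn": [0.04, 0, 0], "fingers": 1}, {"delta_pos": [-1.4, -10.1, 2.7], "turn": [0.04, 0, 0], "fingers": 1}, {"delta_pos": [-1.6, -11.5, 3.1], "turn": [0.04, 0, 0], "fingers": 1}]}}

```text
time_s: 2.4
position: [445.2, 202.7, 268.6]
orientation: [12.1, 89.9, -170.2]
ft_force: [0.2, -0.7, 0.0]
finger_gap: 1.0
```

```bash
python3 - <<'E'
from h import *
st=get_state();print(st['time_s'],st['qpos'].round(1)); to([433,252,271],down(-2.1))
E
```

```text
2.4 [ -15.4   14.9  -16.9  110.2    5.2   55.7 -126.9]
delta [-0.081 -1.627  0.473] turn [-0.026  0.01  -0.002]
```

{"fn": "drive_tool", "kwargs": {"deltas": [{"delta_pos": [-0.05, -1.1, 0.3], "turn": [0, 0, 0], "fingers": 1}, {"delta_pos": [-0.08, -1.63, 0.47], "turn": [0, 0, 0], "fingers": 1}, {"delta_pos": [-0.08, -1.63, 0.47], "turn": [0, 0, 0], "fingers": 1}, {"delta_pos": [-0.08, -1.63, 0.47], "turn": [0, 0, 0], "fingers": 1}, {"delta_pos": [-0.08, -1.63, 0.47], "turn": [0, 0, 0], "fingers": 1}]}}

```text
time_s: 2.9
position: [433.9, 249.6, 270.7]
orientation: [54.2, 89.9, -128.3]
ft_force: [-0.1, -0.0, -0.3]
finger_gap: 1.001
```

```bash
python3 - <<'E'
from h import *
import pickle
st=get_state();print(st['time_s'],st['position'],yawof(st)[0],st['dq'].round(2))
im=save('wrist','pics/w2.png'); pickle.dump(st,open('w2.pkl','wb'))
C=cam('wrist',st)
u=proj(C,(554.5,249,75)).astype(int);print(u)
x0,y0=max(0,u[0]-50),0
print(x0); crop(im,x0,0,x0+110,100,6,'pics/c3.png')
E
```

```text
2.9 [433.93018047 249.60922713 270.72045387] -2.468328537622902 [ 0.06  0.14 -0.27 -0.19 -0.11  0.08 -0.33]
[250  41]
200
```

View pics/c3.png

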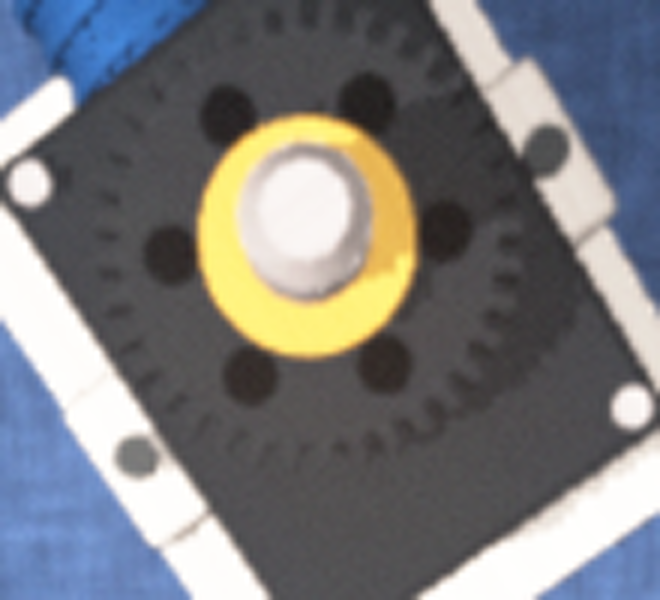

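View pics/w2.png

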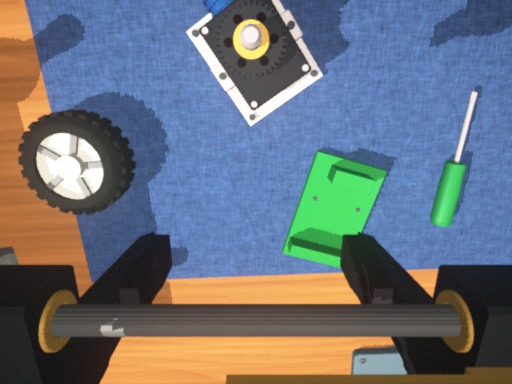

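```bash
python3 - <<'E'
from h import *
import pickle
from scipy.optimize import least_squares
st=pickle.load(open('w2.pkl','rb'));C=cam('wrist',st)
im=cv2.imread('pics/w2.png');k=6
big=cv2.resize(im[0:100,200:310],None,fx=k,fy=k,interpolation=cv2.INTER_CUBIC)
hsv=cv2.cvtColor(big,cv2.COLOR_BGR2HSV)
m=cv2.inRange(hsv,(15,90,120),(40,255,255))
n,l,s,c=cv2.connectedComponentsWithStats(m);i=1+np.argmax(s[1:,4])
cs,_=cv2.findContours((l==i).astype(np.uint8),cv2.RETR_EXTERNAL,cv2.CHAIN_APPROX_NONE)
pts=max(cs,key=len)[:,0,:]; print(s[i])
w=np.array([unproj(C,200+(U+.5)/k-.5,(V+.5)/k-.5,74) for U,V in pts])[:,:2]
r=least_squares(lambda p:np.hypot(*(w-p[:2]).T)-p[2],[554,249,17],loss='soft_l1').x
print('washer',r)
print('stub end',unproj(C,200+(303.5)/k-.5,211.5/k-.5,104), unproj(C,200+(308)/k-.5,209/k-.5,101))
e=proj(C,(r[0],r[1],104));print((e-[200,0]+.5)*k)
E
```

```text
[  195   112   224   249 26018]
washer [556.46420748 248.93161798  17.56883975]
stub end [556.30578449 249.06502629 104.        ] [557.01447187 248.42943469 101.        ]
[304.38211474 210.22899113]
```

```bash
python3 - <<'E'
from h import *
to([509.3,-142.9,150],down(-2.1))
E
```

```text
delta [ 4.04  12.969 -3.076] turn [-0.059  0.009 -0.012]
```

{"fn": "drive_tool", "kwargs": {"deltas": [{"delta_pos": [0.3, 1.3, -0.3], "turn": [-0.06, 0, 0], "fingers": 1}, {"delta_pos": [0.7, 2.7, -0.6], "turn": [-0.06, 0, 0], "fingers": 1}, {"delta_pos": [1.1, 4.1, -1.0], "turn": [-0.06, 0, 0], "fingers": 1}, {"delta_pos": [1.6, 5.6, -1.3], "turn": [-0.06, 0, 0], "fingers": 1}, {"delta_pos": [2.1, 7.1, -1.7], "turn": [-0.06, 0, 0], "fingers": 1}, {"delta_pos": [2.6, 8.6, -2.0], "turn": [-0.06, 0, 0], "fingers": 1}, {"delta_pos": [3.1, 10.1, -2.4], "turn": [-0.06, 0, 0], "fingers": 1}, {"delta_pos": [3.5, 11.5, -2.7], "turn": [-0.06, 0, 0], "fingers": 1}]}}

```text
time_s: 3.75
position: [499.5, -102.1, 165.5]
orientation: [59.3, 89.9, -123.0]
ft_force: [0.4, 0.1, 1.1]
finger_gap: 1.004
```

```bash
python3 - <<'E'
from h import *
st=get_state();print(st['time_s'],st['position'],yawof(st)[0]); to([509.3,-142.9,120],down(-2.1))
E
```

```text
3.75 [ 499.47385638 -102.11761414  165.47481972] -2.2488231806171104
delta [ 1.518  1.342 -0.383] turn [-0.025  0.012 -0.02 ]
```

{"fn": "drive_tool", "kwargs": {"deltas": [{"delta_pos": [0.8, 0.9, -0.25], "turn": [-0.02, 0, -0.02], "fingers": 1}, {"delta_pos": [1.5, 1.34, -0.38], "turn": [-0.02, 0.01, -0.02], "fingers": 1}, {"delta_pos": [1.5, 1.34, -0.38], "turn": [-0.02, 0.01, -0.02], "fingers": 1}, {"delta_pos": [1.5, 1.34, -0.38], "turn": [-0.02, 0.01, -0.02], "fingers": 1}, {"delta_pos": [1.5, 1.34, -0.38], "turn": [-0.02, 0.01, -0.02], "fingers": 1}]}}

```text
time_s: 4.25
position: [509.7, -141.8, 121.6]
orientation: [-161.4, 89.9, 16.5]
ft_force: [-0.1, 0.6, 0.0]
finger_gap: 1.001
```

```bash
python3 - <<'E'
from h import *
st=get_state();print(st['time_s'],st['position'],yawof(st)); to([509.3,-142.9,38],down(-2.1))
im=save('wrist','pics/w3.png')
C=cam('wrist',st)
p=lambda x,y,z:np.array([579.3,-145.4,43])+R.from_euler('z',-2.1,degrees=True).apply([x,y,z])
for q in [p(0,0,7),p(-119,29.5,3),p(-119,-29.5,3),p(60,0,5)]:print(proj(C,q))
E
```

```text
4.25 [ 509.72401363 -141.79275387  121.63882904] (np.float64(-2.0559963479833665), array([[ 1.20618626e-03, -3.58757245e-02, -9.99355531e-01],
       [ 3.57827294e-04, -9.99356179e-01,  3.58761797e-02],
       [-9.99999209e-01, -4.00870040e-04, -1.19257238e-03]]))
delta [2.788 0.039 0.016] turn [ 0.007 -0.011  0.004]
[257.83091096 105.40284122]
[218.06450111 268.9576851 ]
[296.75085729 269.01110475]
[258.07270109  -3.78954489]
```

View pics/w3.png

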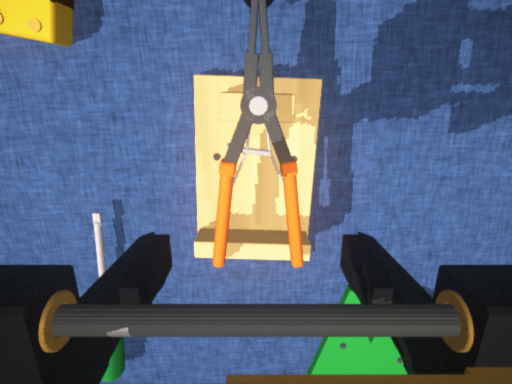

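The wrist view shows the rivet at (258,105), where I predicted (257.8,105.4), and the fingers straddle the handles. Descending.

{"fn": "drive_tool", "kwargs": {"deltas": [{"delta_pos": [0.8, 0.02, 0.01], "turn": [0, 0, 0], "fingers": 1}, {"delta_pos": [1.6, 0.04, 0.01], "turn": [0, 0, 0], "fingers": 1}, {"delta_pos": [2.3, 0.04, 0.02], "turn": [0, 0, 0], "fingers": 1}, {"delta_pos": [2.79, 0.04, 0.02], "turn": [0, 0, 0], "fingers": 1}, {"delta_pos": [2.79, 0.04, 0.02], "turn": [0, 0, 0], "fingers": 1}, {"delta_pos": [2.79, 0.04, 0.02], "turn": [0, 0, 0], "fingers": 1}]}}

```text
time_s: 4.9
position: [509.9, -142.6, 38.7]
orientation: [-175.0, 89.9, 3.1]
ft_force: [-0.5, 0.5, -0.0]
finger_gap: 0.999
```

```bash
python3 - <<'E'
from h import *
st=get_state();print(st['time_s'],st['position'],yawof(st)); to([509.3,-142.9,38],down(-2.1))
E
```

```text
4.9 [ 509.88650191 -142.5722137    38.72898553] (np.float64(-1.997312588175142), array([[ 2.32162394e-03, -3.48521468e-02, -9.99389783e-01],
       [ 1.23753895e-04, -9.99392458e-01,  3.48525276e-02],
       [-9.99997297e-01, -2.04592841e-04, -2.31590037e-03]]))
delta [0.024 0.012 0.019] turn [ 0.017 -0.022  0.002]
```

{"fn": "drive_tool", "kwargs": {"deltas": [{"delta_pos": [0.01, 0, 0.01], "turn": [0.01, -0.02, 0], "fingers": -1}, {"delta_pos": [0.01, 0, 0.01], "turn": [0.01, -0.02, 0], "fingers": -1}, {"delta_pos": [0.01, 0, 0.01], "turn": [0.01, -0.02, 0], "fingers": -1}, {"delta_pos": [0.01, 0, 0.01], "turn": [0.01, -0.02, 0], "fingers": -1}, {"delta_pos": [0.01, 0, 0.01], "turn": [0.01, -0.02, 0], "fingers": -1}, {"delta_pos": [0.01, 0, 0.01], "turn": [0.01, -0.02, 0], "fingers": -1}, {"delta_pos": [0.01, 0, 0.01], "turn": [0.01, -0.02, 0], "fingers": -1}, {"delta_pos": [0.01, 0, 0.01], "turn": [0.01, -0.02, 0], "fingers": -1}], "newtons": 35}}

```text
time_s: 5.7
position: [509.2, -142.7, 38.7]
orientation: [-6.8, 90.0, 171.1]
ft_force: [-1.8, -0.5, 5.8]
finger_gap: 0.434
```

```bash
python3 - <<'E'
from h import *
st=get_state();print(st['time_s'],st['position'],st['finger_gap']*88,st['ft_force'])
im=save('wrist','pics/w4.png')
E
```

```text
5.7 [ 509.17940427 -142.66239233   38.72740636] 38.172011265673035 [-1.80567713 -0.48513457  5.77982956]
```

View pics/w4.png

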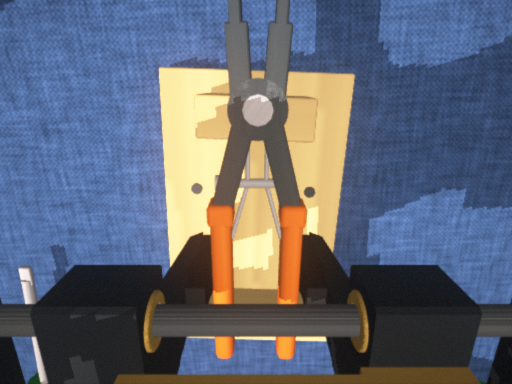

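The handles are squeezed to a gap of 38 mm and the jaws are spread symmetrically, with the rivet at (258,110). Lifting.

{"fn": "drive_tool", "kwargs": {"deltas": [{"delta_pos": [-0.3, 0, 0], "turn": [0, 0, 0], "fingers": -1}, {"delta_pos": [-0.9, 0, 0], "turn": [0, 0, 0], "fingers": -1}, {"delta_pos": [-1.7, 0, 0], "turn": [0, 0, 0], "fingers": -1}, {"delta_pos": [-2.6, 0, 0], "turn": [0, 0, 0], "fingers": -1}, {"delta_pos": [-3.5, 0, 0], "turn": [0, 0, 0], "fingers": -1}, {"delta_pos": [-4.2, 0, 0], "turn": [0, 0, 0], "fingers": -1}, {"delta_pos": [-4.5, 0, 0], "turn": [0, 0, 0], "fingers": -1}, {"delta_pos": [-4.5, 0, 0], "turn": [0, 0, 0], "fingers": -1}], "newtons": 35}}

```text
time_s: 6.55
position: [509.9, -142.8, 174.8]
orientation: [168.0, 89.9, -14.1]
ft_force: [-0.2, -0.0, -1.5]
finger_gap: 0.434
```

```bash
python3 - <<'E'
from h import *
st=get_state();print(st['time_s'],st['position'],yawof(st),st['finger_gap']*88,st['ft_force'],st['moment'])
im=save('wrist','pics/w5.png');save('scene','pics/s5.png');t=save('top','pics/t5.png')
C=cam('wrist',st);T=R.from_euler('xyz',st['orientation'],degrees=True)
f=lambda q:st['position']+T.apply(q)  # tool coords
for q in [(-5-7,0,-70),(-5-7,19,0)]:print(proj(C,f(q)))
ce=f((14,0,-140));print('clip pred',ce,proj(cam('top'),ce),proj(cam('scene'),ce))
to([556.4-140*np.cos(np.radians(2.1)),249+140*np.sin(np.radians(2.1)),165],down(-2.1))
E
```

```text
6.55 [ 509.86219277 -142.81825901  174.79059687] (np.float64(-2.068874955392378), array([[ 1.59783386e-03, -3.61013847e-02, -9.99346855e-01],
       [-4.01466090e-04, -9.99348074e-01,  3.61007868e-02],
       [-9.99998643e-01,  3.43520816e-04, -1.61128567e-03]])) 38.21407760237802 [-0.23183391 -0.04746904 -1.45722288] [ 0.02646547  0.11613899 -0.03502762]
[256.17278488 117.83485725]
[299.4763698  280.67169769]
clip pred [ 649.79312217 -147.87798969  161.01619586] [315.36264263 146.49922841] [193.16716127 203.1275253 ]
delta [  0.268 -13.102   3.537] turn [0.006 0.025 0.004]
```

View pics/w5.png

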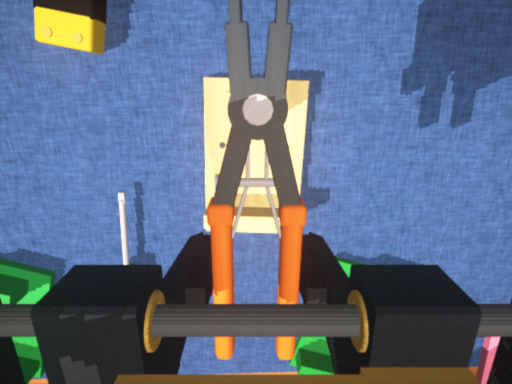

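```bash
python3 - <<'E'
from h import *
t=cv2.imread('pics/t5.png')[:,:,::-1];s=cv2.imread('pics/s5.png')[:,:,::-1]
a=cv2.resize(t[125:215,280:345],None,fx=6,fy=6,interpolation=cv2.INTER_CUBIC)
b=cv2.resize(s[165:255,165:230],None,fx=6,fy=6,interpolation=cv2.INTER_CUBIC)
cv2.imwrite('pics/c5.png',np.hstack([a,b])[:,:,::-1])
st=get_state();C=cam('wrist',st);T=R.from_euler('xyz',st['orientation'],degrees=True)
for n,q in [('front',(-12,0,-30)),('rear',(-9,0,49)),('rivet',(-12,0,-70)),('jawstep',(-10,0,-107))]:
  for d in (0,-3): print(n,d,proj(C,st['position']+T.apply(np.array(q)+[0,0,d])))
E
```

```text
front 0 [256.16336056 217.59494621]
front -3 [256.1640041  210.78273125]
rear 0 [256.1419252  362.16958785]
rear -3 [256.14232739 357.41980816]
rivet 0 [256.17278488 117.83485725]
rivet -3 [256.17357312 109.49103895]
jawstep 0 [256.17577349   6.04249699]
jawstep -3 [256.17665904  -4.03366355]
```

View pics/c5.png

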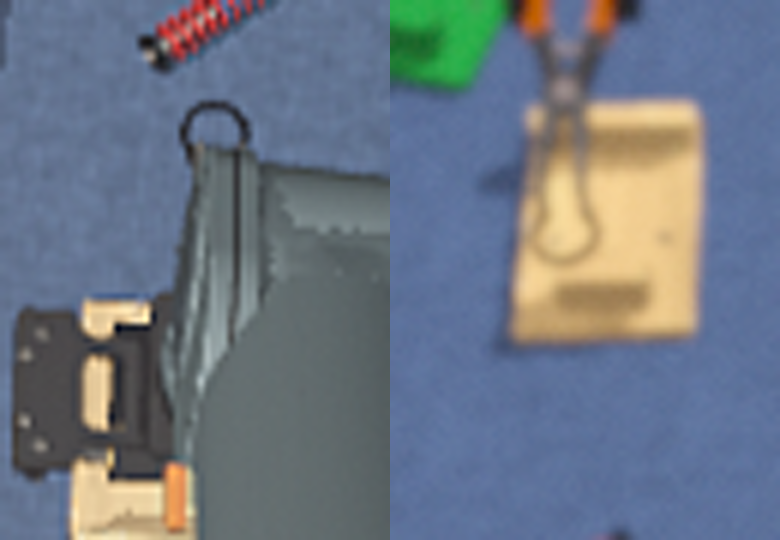

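```bash
python3 - <<'E'
from h import *
a=np.radians(2.1)
to([556.4-142*np.cos(a),249+142*np.sin(a),160],down(-2.1))
E
```

```text
delta [  0.435 -13.102   3.603] turn [0.006 0.025 0.004]
```

{"fn": "drive_tool", "kwargs": {"deltas": [{"delta_pos": [0, -0.8, 0.2], "turn": [0, 0.02, 0], "fingers": -1}, {"delta_pos": [0, -2.1, 0.6], "turn": [0, 0.02, 0], "fingers": -1}, {"delta_pos": [0.1, -3.6, 1.0], "turn": [0, 0.02, 0], "fingers": -1}, {"delta_pos": [0.1, -5.1, 1.4], "turn": [0, 0.02, 0], "fingers": -1}, {"delta_pos": [0.2, -6.6, 1.8], "turn": [0, 0.02, 0], "fingers": -1}, {"delta_pos": [0.2, -8.1, 2.2], "turn": [0, 0.02, 0], "fingers": -1}, {"delta_pos": [0.2, -9.5, 2.6], "turn": [0, 0.02, 0], "fingers": -1}, {"delta_pos": [0.2, -10.7, 2.9], "turn": [0, 0.02, 0], "fingers": -1}]}}

```text
time_s: 7.5
position: [431.3, 183.6, 165.9]
orientation: [-2.4, 89.8, 175.6]
ft_force: [0.2, -0.8, -1.7]
finger_gap: 0.435
```

```bash
python3 - <<'E'
from h import *
a=np.radians(2.1);st=get_state();print(st['time_s'],st['position'],st['finger_gap']*88)
to([556.4-142*np.cos(a),249+142*np.sin(a),150],down(-2.1))
E
```

```text
7.5 [431.25819827 183.56796828 165.93153754] 38.271336089843885
delta [ 0.533 -2.334  0.638] turn [0.021 0.025 0.001]
```

{"fn": "drive_tool", "kwargs": {"deltas": [{"delta_pos": [0.1, -1.0, 0.3], "turn": [0.02, 0.02, 0], "fingers": -1}, {"delta_pos": [0.3, -1.9, 0.5], "turn": [0.02, 0.02, 0], "fingers": -1}, {"delta_pos": [0.53, -2.33, 0.64], "turn": [0.02, 0.02, 0], "fingers": -1}, {"delta_pos": [0.53, -2.33, 0.64], "turn": [0.02, 0.02, 0], "fingers": -1}, {"delta_pos": [0.53, -2.33, 0.64], "turn": [0.02, 0.02, 0], "fingers": -1}, {"delta_pos": [0.53, -2.33, 0.64], "turn": [0.02, 0.02, 0], "fingers": -1}, {"delta_pos": [0.53, -2.33, 0.64], "turn": [0.02, 0.02, 0], "fingers": -1}]}}

```text
time_s: 8.2
position: [415.0, 252.9, 150.2]
orientation: [43.4, 90.0, -138.8]
ft_force: [-0.6, -0.3, -1.9]
finger_gap: 0.434
```

```bash
python3 - <<'E'
from h import *
import pickle
st=get_state();pickle.dump(st,open('h1.pkl','wb'));print(st['time_s'],st['position'],yawof(st),st['qpos'].round(1))
t=save('top','pics/t6.png');s=save('scene','pics/s6.png');w=save('wrist','pics/w6.png')
T=R.from_euler('xyz',st['orientation'],degrees=True)
ce=st['position']+T.apply([14,0,-143]);print(ce)
for n,im in (('top',t),('scene',s)):
    u=proj(cam(n),ce);v=proj(cam(n),(556.4,249,74));print(n,u,v,proj(cam(n),ce+[3,0,0])-u)
    x0,y0=int(u[0])-32,int(u[1])-40;print(x0,y0)
    crop(im,x0,y0,x0+64,y0+80,7,f'pics/c6{n}.png')
E
```

```text
8.2 [414.95570032 252.90127516 150.17219659] (np.float64(-2.204976122639935), array([[-3.36933334e-04, -3.84744929e-02, -9.99259526e-01],
       [-2.94688644e-04, -9.99259535e-01,  3.84745926e-02],
       [-9.99999900e-01,  3.07433808e-04,  3.25345851e-04]])) [ -25.4   24.4  -13.8  116.5    8.8   40.  -136.9]
[557.84509544 247.39528278 136.12567353]
top [173.93120497 179.93436531] [176.83486432 184.31548401] [ 0.03464854 -1.0506221 ]
141 139
scene [324.2598336 174.1869204] [321.57490879 187.08811048] [0.23218138 0.71752597]
292 134
```

View pics/c6top.png

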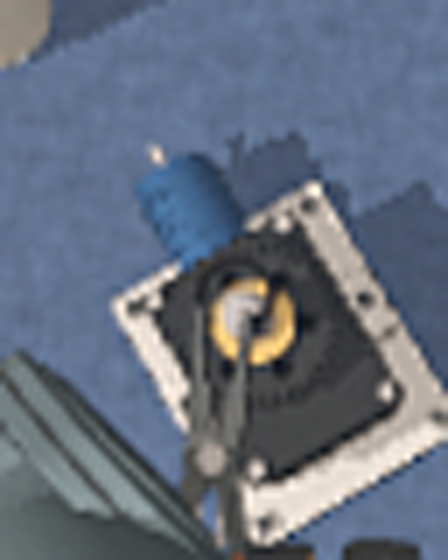

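View pics/c6scene.png

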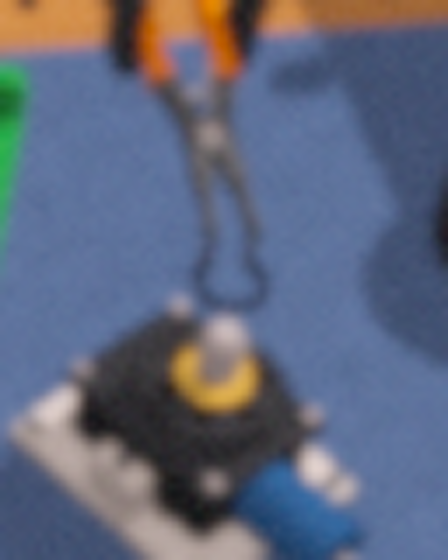

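View pics/w6.png

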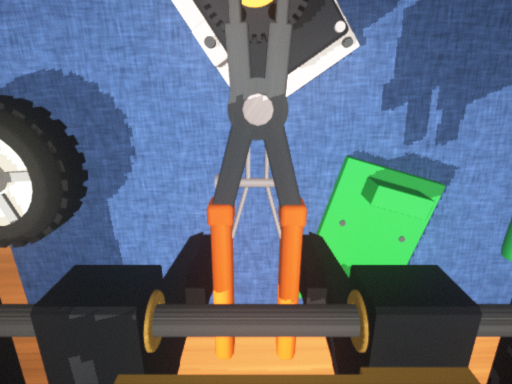

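```bash
python3 - <<'E'
from h import *
import pickle
st=pickle.load(open('h1.pkl','rb'))
T=R.from_euler('xyz',st['orientation'],degrees=True)
P=lambda q:st['position']+T.apply(q)
ct,cs=cam('top'),cam('scene')
f=lambda p,x0,y0:((p-np.array([x0,y0])+.5)*7).round(1)
for d in (70,73):
  print(d,'rivet top',f(proj(ct,P([-12,0,-d])),141,139),'rivet scene',f(proj(cs,P([-12,0,-d])),292,134),
  'clipfront scene',f(proj(cs,P([15,0,-d-70-16])),292,134),'clip L/R',f(proj(cs,P([14,16,-d-70])),292,134),f(proj(cs,P([14,-16,-d-70])),292,134),'clipfront top',f(proj(ct,P([13,0,-d-70-16])),141,139),
  'tip',f(proj(cs,P([0,0,-d-60])),292,134), 'tiptop',f(proj(ct,P([-10,9,-d-60])),141,139))
print('washer',f(proj(ct,(556.4,249,74)),141,139),f(proj(cs,(556.4,249,74)),292,134))
print('stubend',f(proj(ct,(556.4,249,104)),141,139),f(proj(cs,(556.4,249,104)),292,134))
t=cv2.imread('pics/t6.png');g=t[165:215,155:195].astype(float)
g=np.clip((g/255)**0.5*255*1.2-20,0,255).astype(np.uint8)
a=cv2.resize(g,None,fx=10,fy=10,interpolation=cv2.INTER_CUBIC)
s=cv2.imread('pics/s6.png')[145:195,305:345];b=cv2.resize(s,None,fx=10,fy=10,interpolation=cv2.INTER_CUBIC)
cv2.imwrite('pics/c7.png',np.hstack([a,b]))
E
```

```text
70 rivet top [209.8 461.6] rivet scene [206.2 125.8] clipfront scene [234.9 308.3] clip L/R [191.8 281.5] [264.1 278.1] clipfront top [235.9 257.8] tip [228.5 241.1] tiptop [244.5 312.2]
73 rivet top [210.4 454. ] rivet scene [207.5 130.4] clipfront scene [236.3 313.5] clip L/R [193.1 286.5] [265.5 283.1] clipfront top [236.4 250.4] tip [229.9 246. ] tiptop [245.  304.7]
washer [254.3 320.7] [210.5 375.1]
stubend [242.8 307.9] [220.7 331.2]
```

View pics/c7.png

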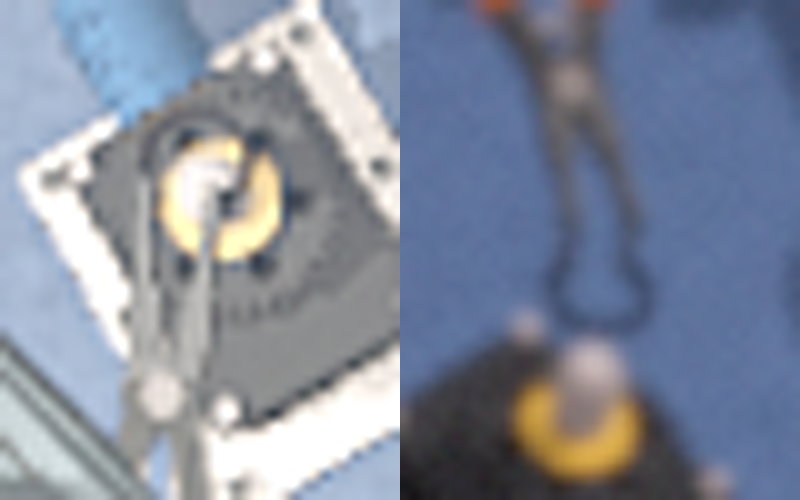

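```bash
python3 - <<'E'
from h import *
import pickle
w2=cv2.imread('pics/w2.png');w6=cv2.imread('pics/w6.png')
def cen(im,x,y,r,lo):
    g=im[y-r:y+r+1,x-r:x+r+1].min(2).astype(float);w=np.clip(g-lo,0,None);n,l,s,c=cv2.connectedComponentsWithStats((w>0).astype(np.uint8))
    yy,xx=np.mgrid[-r:r+1,-r:r+1]; k=l==l[np.unravel_index(np.argmax(w*(np.hypot(xx,yy)<r*.6)),w.shape)] 
    w=w*k; return x+(w*xx).sum()/w.sum(),y+(w*yy).sum()/w.sum(),k.sum()
s2=pickle.load(open('w2.pkl','rb'));s6=pickle.load(open('h1.pkl','rb'))
a=cen(w2,305,67,6,150);b=cen(w6,340,27,9,150);print(a,b)
for z in (50,52,54): print(z,unproj(cam('wrist',s2),*a[:2],z),unproj(cam('wrist',s6),*b[:2],z))
A=cv2.resize(w6[0:80,200:370],None,fx=4.5,fy=4.5,interpolation=cv2.INTER_CUBIC)
cv2.imwrite('pics/c8.png',A)
r=cen(w6,258,109,20,140);print('rivet',r)
# top washer ellipse t0
t0=cv2.imread('pics/top0.png');k=8
big=cv2.resize(t0[170:200,160:195],None,fx=k,fy=k,interpolation=cv2.INTER_CUBIC)
m=cv2.inRange(cv2.cvtColor(big,cv2.COLOR_BGR2HSV),(10,80,110),(40,255,255))
cs,_=cv2.findContours(m,cv2.RETR_EXTERNAL,cv2.CHAIN_APPROX_NONE);p=max(cs,key=len)[:,0]
from scipy.optimize import least_squares
C=cam('top');w=np.array([unproj(C,160+(U+.5)/k-.5,170+(V+.5)/k-.5,74) for U,V in p])[:,:2]
print('top washer',least_squares(lambda q:np.hypot(*(w-q[:2]).T)-q[2],[555,249,17],loss='soft_l1').x)
t6=cv2.imread('pics/t6.png');r=cen(t6,171,204,4,135);print(r,unproj(C,*r[:2],119+43-5))
r0=cen(t0,311,180,4,150);print(r0,unproj(C,*r0[:2],50))
E
```

```text
(np.float64(304.92335766423355), np.float64(67.32627737226278), np.int64(41)) (np.float64(339.78018535439236), np.float64(26.120871948831745), np.int64(100))
50 [530.57535018 194.12398584  50.        ] [531.16252664 193.16623502  50.        ]
52 [530.48934804 194.4211023   52.        ] [530.86218153 193.65640637  52.        ]
54 [530.4033459  194.71821875  54.        ] [530.56183641 194.14657773  54.        ]
rivet (np.float64(257.7600780687284), np.float64(108.13141569274379), np.int64(776))
top washer [555.43513595 249.54335977  17.15609919]
(np.float64(170.88202247191012), np.float64(203.95505617977528), np.int64(12)) [486.97220088 250.0404524  157.        ]
(np.float64(310.0873786407767), np.float64(179.1893203883495), np.int64(12)) [ 578.03449857 -144.27649362   50.        ]
```

View pics/c8.png

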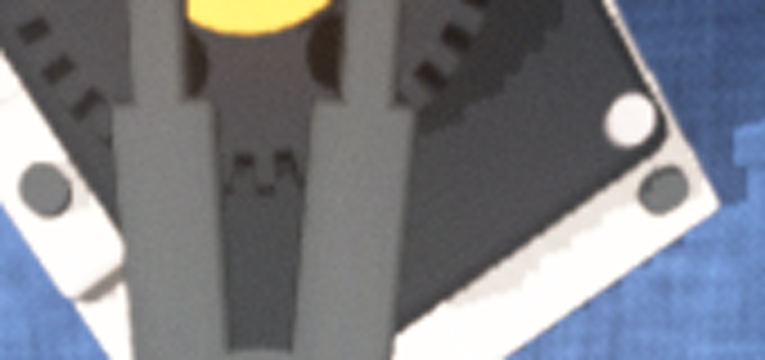

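```bash
python3 - <<'E'
from h import *
st=get_state();print(st['position']);yw=yawof(st)[0]
to([414.96-1.4,252.9+2.2,125],down(-2.2))
E
```

```text
[414.76121443 253.48306182 150.24363587]
delta [ 0.841 -0.052  0.042] turn [0.008 0.002 0.   ]
```

{"fn": "drive_tool", "kwargs": {"deltas": [{"delta_pos": [0.3, -0.05, 0.04], "turn": [0, 0, 0], "fingers": -1}, {"delta_pos": [0.6, -0.05, 0.04], "turn": [0, 0, 0], "fingers": -1}, {"delta_pos": [0.84, -0.05, 0.04], "turn": [0, 0, 0], "fingers": -1}, {"delta_pos": [0.84, -0.05, 0.04], "turn": [0, 0, 0], "fingers": -1}, {"delta_pos": [0.84, -0.05, 0.04], "turn": [0, 0, 0], "fingers": -1}, {"delta_pos": [0.84, -0.05, 0.04], "turn": [0, 0, 0], "fingers": -1}, {"delta_pos": [0.84, -0.05, 0.04], "turn": [0, 0, 0], "fingers": -1}, {"delta_pos": [0.84, -0.05, 0.04], "turn": [0, 0, 0], "fingers": -1}]}}

```text
time_s: 9.15
position: [413.8, 255.2, 125.3]
orientation: [-121.3, 90.0, 56.6]
ft_force: [0.3, -0.3, -3.0]
finger_gap: 0.437
```

```bash
python3 - <<'E'
from h import *
import pickle
S=[]
for i in range(3):
    st=get_state();S.append(st);print(st['time_s'],st['position'].round(2),yawof(st)[0],st['ft_force'].round(2),st['finger_gap']*88)
    im=save(['top','scene','wrist'][i],f'pics/{"tsw"[i]}7.png')
st=get_state();print(st['position'].round(2),yawof(st)[0])
pickle.dump(S,open('h2.pkl','wb'))
t=cv2.imread('pics/t7.png');s=cv2.imread('pics/s7.png')
a=cv2.resize(t[165:215,155:195],None,fx=10,fy=10,interpolation=cv2.INTER_CUBIC)
b=cv2.resize(s[145:195,305:345],None,fx=10,fy=10,interpolation=cv2.INTER_CUBIC)
cv2.imwrite('pics/c9.png',np.hstack([np.clip(a*1.6,0,255).astype(np.uint8),b]))
cv2.imwrite('pics/c10.png',cv2.resize(cv2.imread('pics/w7.png')[0:120,190:330],None,fx=5,fy=5,interpolation=cv2.INTER_CUBIC))
E
```

```text
9.15 [413.8  255.18 125.32] -2.158846150747084 [ 0.25 -0.28 -2.97] 38.45869689202186
9.2 [413.76 255.14 125.29] -2.154846392899923 [ 0.21  0.06 -1.72] 38.23981083749804
9.25 [413.73 255.14 125.26] -2.15476711010479 [-0.01  0.75 -2.09] 38.31614077361096
[413.68 255.11 125.21] -2.153538916826755
```

View pics/c9.png

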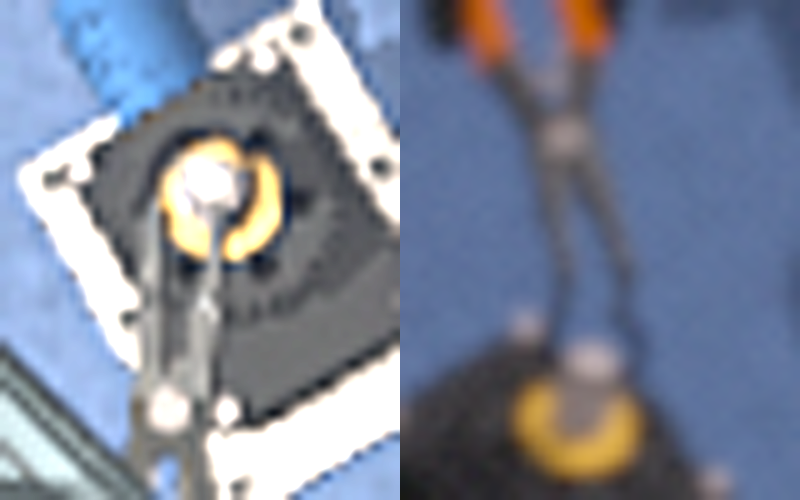

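View pics/c10.png

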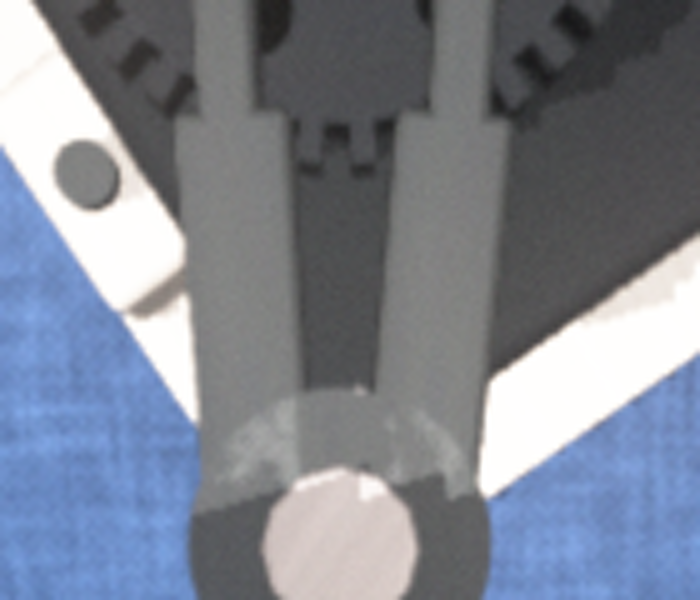

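```bash
python3 - <<'E'
from h import *
C=cam('top');S=cam('scene');t=cv2.imread('pics/t7.png')
for th in (115,125,135):
    g=t[198:211,164:178].min(2).astype(float);w=np.clip(g-th,0,None)
    n,l,s,c=cv2.connectedComponentsWithStats((w>0).astype(np.uint8)); 
    k=l==l[7,8] if l[7,8] else l==l[np.unravel_index(np.argmax(w),w.shape)]
    w=w*k;yy,xx=np.mgrid[198:211,164:178];u,v=(w*xx).sum()/w.sum(),(w*yy).sum()/w.sum()
    p=unproj(C,u,v,136);print(u,v,k.sum(),p,p+R.from_euler('z',-2.15,degrees=True).apply([70,0,0]))
for d in (70,73.4):
    for q in [(d,6),(d+60,0),(d+86,-14.7)]:
        e=(proj(S,np.array([413.73,254.5,125.3])+R.from_euler('z',-2.15,degrees=True).apply([q[0],0,q[1]+4.3 if q[1]!=-14.7 else -14.7]))-[305,145]+.5)*10;print(d,q,e)
print((proj(S,(556.4,249,74))-[305,145]+.5)*10,(proj(S,(556.4,249,104))-[305,145]+.5)*10)
E
```

```text
171.39240506329114 205.4029535864979 16 [485.77607889 252.14314723 136.        ] [555.72680139 249.51704311 136.        ]
171.44135802469137 205.4351851851852 14 [485.68631869 252.00394327 136.        ] [555.63704118 249.37783915 136.        ]
171.4818652849741 205.4818652849741 12 [485.55592949 251.88689154 136.        ] [555.50665198 249.26078741 136.        ]
70 (70, 6) [156.21217136 127.33591059]
70 (130, 0) [190.49003096 277.20855635]
70 (156, -14.7) [197.53921112 380.68193503]
73.4 (73.4, 6) [158.25940531 134.82586582]
73.4 (133.4, 0) [192.66786491 285.22462654]
73.4 (159.4, -14.7) [199.73553621 388.91946298]
[170.74908787 425.88110479] [185.33378576 363.12244524]
```

Top and wrist estimates of the clip centre now agree with the stub axis to within 0.6 mm. Descending slowly past the taper.

{"fn": "drive_tool", "kwargs": {"deltas": [{"delta_pos": [0.12, 0, 0.01], "turn": [0, 0, 0], "fingers": -1}, {"delta_pos": [0.24, 0, 0.01], "turn": [0, 0, 0], "fingers": -1}, {"delta_pos": [0.36, 0, 0.01], "turn": [0, 0, 0], "fingers": -1}, {"delta_pos": [0.48, 0, 0.01], "turn": [0, 0, 0], "fingers": -1}, {"delta_pos": [0.54, 0, 0.01], "turn": [0, 0, 0], "fingers": -1}]}}

```text
time_s: 9.8
position: [413.2, 255.0, 108.4]
orientation: [13.9, 90.0, -168.2]
ft_force: [0.0, -0.5, -1.5]
finger_gap: 0.436
```

```bash
python3 - <<'E'
from h import *
for i in range(2):
    st=get_state();print(st['time_s'],st['position'].round(2),yawof(st)[0],st['ft_force'].round(2),st['moment'].round(3),st['finger_gap']*88)
    im=save(['top','scene'][i],f'pics/{"ts"[i]}8.png')
t=cv2.imread('pics/t8.png');s=cv2.imread('pics/s8.png')
a=cv2.resize(t[165:215,155:195],None,fx=10,fy=10,interpolation=cv2.INTER_CUBIC)
b=cv2.resize(s[145:195,305:345],None,fx=10,fy=10,interpolation=cv2.INTER_CUBIC)
cv2.imwrite('pics/c11.png',np.hstack([np.clip(a*1.6,0,255).astype(np.uint8),b]))
E
```

```text
9.8 [413.18 254.97 108.45] -2.1549881035164806 [ 0.01 -0.47 -1.49] [-0.045  0.116  0.022] 38.32497083754948
9.85 [413.12 254.94 108.39] -2.153988327970585 [ 0.13 -0.23 -2.48] [ 0.011  0.131 -0.002] 38.395987249620255
```

View pics/c11.png

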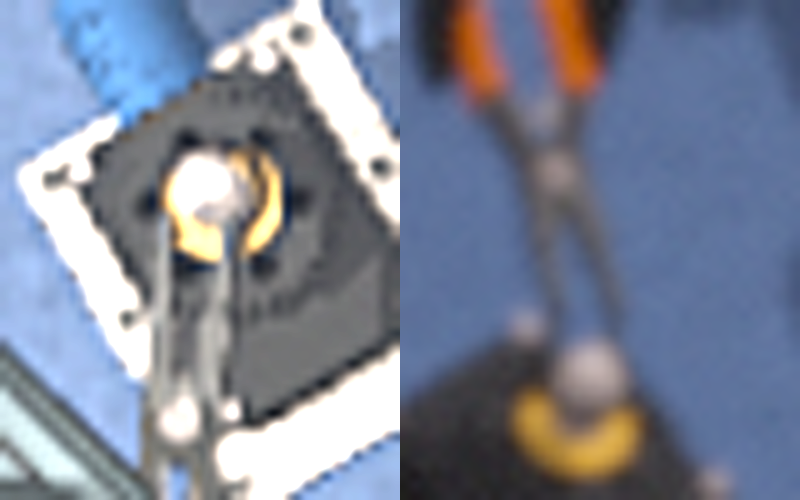

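{"fn": "drive_tool", "kwargs": {"deltas": [{"delta_pos": [0.1, 0, -0.005], "turn": [0, 0, 0], "fingers": -1}, {"delta_pos": [0.2, 0, -0.005], "turn": [0, 0, 0], "fingers": -1}, {"delta_pos": [0.3, 0, -0.005], "turn": [0, 0, 0], "fingers": -1}, {"delta_pos": [0.4, 0, -0.005], "turn": [0, 0, 0], "fingers": -1}, {"delta_pos": [0.5, 0, -0.005], "turn": [0, 0, 0], "fingers": -1}, {"delta_pos": [0.5, 0, -0.005], "turn": [0, 0, 0], "fingers": -1}]}}

```text
time_s: 10.5
position: [413.1, 254.8, 93.2]
orientation: [26.9, 89.9, -155.3]
ft_force: [0.1, -1.4, -2.3]
finger_gap: 0.432
```

```bash
python3 - <<'E'
from h import *
for i in range(2):
    st=get_state();print(st['time_s'],st['position'].round(2),yawof(st)[0],st['ft_force'].round(2),st['moment'].round(3),st['finger_gap']*88)
    im=save(['top','scene'][i],f'pics/{"ts"[i]}9.png')
t=cv2.imread('pics/t9.png');s=cv2.imread('pics/s9.png')
a=cv2.resize(t[165:215,155:195],None,fx=10,fy=10,interpolation=cv2.INTER_CUBIC)
b=cv2.resize(s[145:195,305:345],None,fx=10,fy=10,interpolation=cv2.INTER_CUBIC)
cv2.imwrite('pics/c12.png',np.hstack([np.clip(a*1.6,0,255).astype(np.uint8),np.clip(b*1.6,0,255).astype(np.uint8)]))
E
```

```text
10.5 [413.08 254.81  93.19] -2.1505541264064085 [ 0.13 -1.38 -2.27] [0.015 0.176 0.009] 38.04457151374571
10.55 [413.22 254.91  93.42] -2.1518425978361226 [ 1.18  0.11 -1.59] [0.04  0.118 0.016] 38.22225885270092
```

View pics/c12.png

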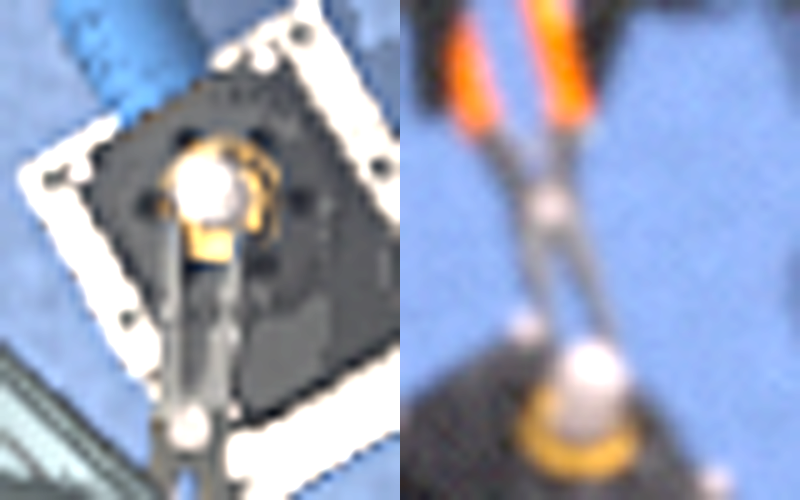

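{"fn": "drive_tool", "kwargs": {"deltas": [{"delta_pos": [0.03, 0, 0], "turn": [0, 0, 0], "fingers": -1}, {"delta_pos": [0.07, 0, 0], "turn": [0, 0, 0], "fingers": -1}, {"delta_pos": [0.07, 0, 0], "turn": [0, 0, 0], "fingers": -1}, {"delta_pos": [0.07, 0, 0], "turn": [0, 0, 0], "fingers": -1}]}}

```text
time_s: 11.0
position: [413.3, 255.0, 91.5]
orientation: [18.6, 90.0, -163.6]
ft_force: [-0.3, -0.1, -2.2]
finger_gap: 0.436
```

{"fn": "drive_tool", "kwargs": {"deltas": [{"delta_pos": [0.02, 0, 0], "turn": [0, 0, 0], "fingers": -1}, {"delta_pos": [0.02, 0, 0], "turn": [0, 0, 0], "fingers": -1}, {"delta_pos": [0.02, 0, 0], "turn": [0, 0, 0], "fingers": -1}]}}

```text
time_s: 11.3
position: [413.4, 255.0, 90.9]
orientation: [17.6, 90.0, -164.5]
ft_force: [0.1, -0.7, -2.1]
finger_gap: 0.437
```

{"fn": "drive_tool", "kwargs": {"deltas": [{"delta_pos": [0.017, 0, 0], "turn": [0, 0, 0], "fingers": -1}, {"delta_pos": [0.017, 0, 0], "turn": [0, 0, 0], "fingers": -1}, {"delta_pos": [0.017, 0, 0], "turn": [0, 0, 0], "fingers": -1}]}}

```text
time_s: 11.6
position: [413.3, 255.0, 90.3]
orientation: [19.3, 90.0, -162.8]
ft_force: [0.5, -0.2, -0.9]
finger_gap: 0.435
```

{"fn": "drive_tool", "kwargs": {"deltas": [{"delta_pos": [0.017, 0, 0], "turn": [0, 0, 0], "fingers": -1}, {"delta_pos": [0.017, 0, 0], "turn": [0, 0, 0], "fingers": -1}, {"delta_pos": [0.017, 0, 0], "turn": [0, 0, 0], "fingers": -1}]}}

```text
time_s: 11.9
position: [413.3, 255.0, 89.8]
orientation: [18.0, 90.0, -164.1]
ft_force: [-0.5, 0.3, -1.5]
finger_gap: 0.435
```

```bash
python3 - <<'E'
from h import *
for i in range(6):
    st=get_state();print(st['time_s'],st['position'].round(2),st['ft_force'].round(2),st['moment'].round(3),round(st['finger_gap']*88,2))
    im=save('wrist' if i else 'scene',f'pics/x{i}.png')
S=cam('scene')
cv2.imwrite('pics/c13.png',np.hstack([cv2.resize(np.clip(cv2.imread('pics/x0.png')[145:195,305:345]*1.5,0,255).astype(np.uint8),None,fx=10,fy=10,interpolation=cv2.INTER_CUBIC)]))
E
```

```text
11.9 [413.32 254.98  89.83] [-0.52  0.3  -1.47] [ 0.046  0.054 -0.031] 38.32
11.95 [413.34 255.    89.84] [-0.1   0.64 -1.34] [ 0.03   0.036 -0.025] 38.74
12.0 [413.32 254.98  89.83] [-0.23 -0.86 -1.51] [ 0.082  0.069 -0.003] 38.32
12.05 [413.34 254.99  89.85] [-0.23  0.13 -0.89] [0.082 0.067 0.03 ] 38.14
12.1 [413.3  254.97  89.84] [-0.05  0.33 -1.94] [ 0.066  0.073 -0.002] 38.33
12.15 [413.35 254.96  89.85] [-0.77  0.39 -1.44] [-0.016  0.089  0.017] 38.21
```

View pics/c13.png

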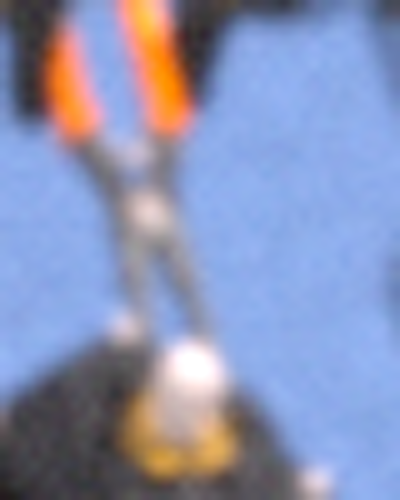

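{"fn": "drive_tool", "kwargs": {"deltas": [{"delta_pos": [0.012, 0, 0], "turn": [0, 0, 0], "fingers": -1}, {"delta_pos": [0.012, 0, 0], "turn": [0, 0, 0], "fingers": -1}, {"delta_pos": [0.012, 0, 0], "turn": [0, 0, 0], "fingers": -1}]}}

```text
time_s: 12.5
position: [413.3, 255.0, 89.5]
orientation: [20.0, 90.0, -162.1]
ft_force: [0.4, -0.3, -1.1]
finger_gap: 0.435
```

```bash
python3 - <<'E'
from h import *
F=[]
for i in range(6):
    st=get_state();F.append(np.r_[st['position'],st['ft_force'],st['moment'],st['finger_gap']*88])
    im=save(['wrist','top','scene'][i%3],f'pics/y{i}.png')
print(np.mean(F,0).round(3),np.std(F,0).round(3),st['time_s'])
y=cv2.imread
a=cv2.resize(y('pics/y1.png')[165:215,155:195],None,fx=8,fy=8,interpolation=cv2.INTER_CUBIC)
b=cv2.resize(y('pics/y0.png')[0:200,176:336],None,fx=2,fy=2)
cv2.imwrite('pics/c14.png',np.hstack([np.clip(a*1.6,0,255).astype(np.uint8),b]))
E
```

```text
[ 4.13322e+02  2.54993e+02  8.94890e+01 -2.27000e-01  1.89000e-01
 -1.32400e+00  2.90000e-02  1.02000e-01 -2.10000e-02  3.82510e+01] [0.011 0.016 0.012 0.479 0.698 0.411 0.027 0.041 0.023 0.087] 12.75
```

View pics/c14.png

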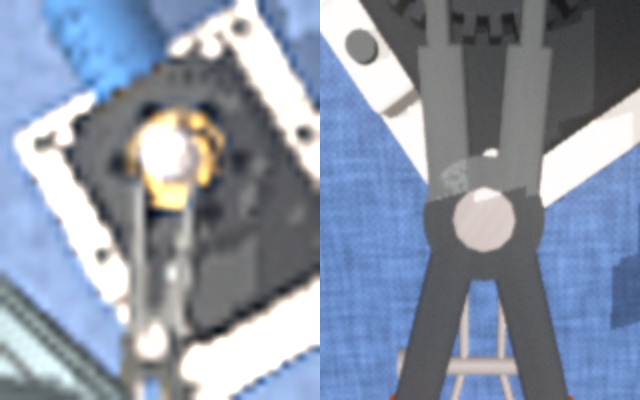

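{"fn": "drive_tool", "kwargs": {"deltas": [{"delta_pos": [0.015, 0, 0], "turn": [0, 0, 0], "fingers": -1}, {"delta_pos": [0.015, 0, 0], "turn": [0, 0, 0], "fingers": -1}, {"delta_pos": [0.015, 0, 0], "turn": [0, 0, 0], "fingers": -1}]}}

```text
time_s: 13.1
position: [413.3, 255.0, 89.0]
orientation: [18.9, 90.0, -163.2]
ft_force: [-0.7, -0.2, -1.4]
finger_gap: 0.438
```

```bash
cat > ft.py <<'E'
from h import *
F=[]
for i in range(8):
    st=get_state();F.append(np.r_[st['position'],st['ft_force'],st['moment'],st['finger_gap']*88]); read_camera('wrist')
print(np.mean(F,0).round(3),st['time_s'])
E
python3 ft.py
```

```text
[ 4.13315e+02  2.54996e+02  8.90450e+01 -4.60000e-02 -5.79000e-01
 -1.59100e+00  1.40000e-02  9.70000e-02  1.90000e-02  3.83130e+01] 13.45
```

{"fn": "drive_tool", "kwargs": {"deltas": [{"delta_pos": [0.015, 0, 0], "turn": [0, 0, 0], "fingers": -1}, {"delta_pos": [0.015, 0, 0], "turn": [0, 0, 0], "fingers": -1}, {"delta_pos": [0.015, 0, 0], "turn": [0, 0, 0], "fingers": -1}]}}

```text
time_s: 13.8
position: [413.3, 255.0, 88.6]
orientation: [18.2, 90.0, -163.9]
ft_force: [0.0, 0.6, -1.3]
finger_gap: 0.44
```

```bash
python3 ft.py
```

```text
[ 4.13313e+02  2.55002e+02  8.86000e+01 -2.47000e-01  1.54000e-01
 -9.07000e-01  4.40000e-02  8.40000e-02 -7.00000e-03  3.83770e+01] 14.15
```

```bash
python3 - <<'E'
from h import *
st=get_state();n=save('wrist','pics/w14.png')
ref=cv2.imread('pics/w7.png',0)
T=R.from_euler('xyz',st['orientation'],degrees=True);C=cam('wrist',st)
def track(f):
    im=cv2.imread(f,0); out=[]
    for (x,y,h,w) in [(210,205,8,8),(233,205,8,8),(305,205,8,8),(281,205,8,8),(245,22,6,6),(226,25,6,7),(290,25,6,7),(258,109,20,20),(224,352,10,14),(286,352,10,14)]:
        t=ref[y-h:y+h+1,x-w:x+w+1]; s=im[max(0,y-h-8):y+h+9,x-w-8:x+w+9]
        r=cv2.matchTemplate(s,t,cv2.TM_CCOEFF_NORMED);_,m,_,(px,py)=cv2.minMaxLoc(r)
        def sub(a,i): 
            if i<=0 or i>=len(a)-1: return 0
            return .5*(a[i-1]-a[i+1])/(a[i-1]-2*a[i]+a[i+1])
        out.append((round(float(px+sub(r[py],px)-8),2),round(float(py+sub(r[:,px],py)-(y-h-max(0,y-h-8))),2),round(m,2)))
    print(f,out)
for f in ['w5','w6','x1','x5','y0','y3','w14']: track(f'pics/{f}.png')
p=lambda q:proj(C,st['position']+T.apply(q))
for q in [(-12,0,-73),(-12,18,-32)]:
    for d in (0,1): print(p(np.array(q)-[d,0,0]))
E
```

```text
pics/w5.png [(0.92, 0.63, 0.69), (-0.72, 1.79, 0.76), (-0.64, -0.72, 0.72), (0.42, 0.99, 0.78), (-1.64, 4.39, 0.58), (6.35, 6.94, 0.53), (-4.22, 1.96, 0.58), (-0.18, 0.07, 0.98), (1.55, -5.22, 0.53), (8.0, 8.0, 0.33)]
pics/w6.png [(0.09, 0.14, 0.98), (-0.05, -0.0, 0.99), (-0.21, 0.11, 0.97), (0.05, 0.02, 0.99), (0.06, 0.43, 0.9), (0.1, 0.33, 0.9), (-0.1, 0.68, 0.93), (0.01, 0.06, 0.99), (-0.07, -0.37, 0.97), (-0.08, -0.17, 0.95)]
pics/x1.png [(0.12, 0.14, 0.98), (-0.02, 0.08, 0.99), (-0.37, 0.33, 0.94), (0.02, 0.11, 0.99), (0.07, -0.3, 0.91), (0.08, -0.1, 0.96), (-0.12, -0.13, 0.97), (0.03, 0.18, 0.98), (1.32, -4.87, 0.53), (2.04, -4.67, 0.39)]
pics/x5.png [(0.1, 0.12, 0.98), (-0.03, 0.05, 0.99), (-0.35, 0.34, 0.95), (0.03, 0.11, 0.99), (0.08, -0.3, 0.92), (0.09, -0.11, 0.96), (-0.12, -0.18, 0.97), (0.02, 0.19, 0.98), (1.35, -4.86, 0.53), (2.01, -4.71, 0.39)]
pics/y0.png [(0.25, 0.28, 0.98), (-0.01, 0.19, 0.99), (-0.35, 0.42, 0.94), (0.05, 0.2, 0.99), (0.06, -0.39, 0.91), (0.03, -0.23, 0.96), (-0.05, -0.26, 0.97), (0.04, 0.23, 0.98), (1.35, -4.91, 0.52), (2.02, -4.7, 0.39)]
pics/y3.png [(0.24, 0.25, 0.98), (-0.02, 0.18, 0.99), (-0.37, 0.42, 0.94), (0.05, 0.23, 0.99), (0.05, -0.45, 0.91), (0.06, -0.16, 0.96), (-0.07, -0.19, 0.97), (0.03, 0.23, 0.98), (1.33, -4.91, 0.52), (2.01, -4.72, 0.39)]
pics/w14.png [(-0.04, 0.58, 0.97), (-0.0, 0.44, 0.98), (0.0, 0.7, 0.94), (0.08, 0.43, 0.99), (-0.04, -0.61, 0.91), (-0.1, -0.24, 0.96), (0.11, -0.39, 0.96), (0.0, 0.48, 0.96), (1.36, -4.98, 0.51), (1.93, -5.08, 0.39)]
[256.17470596 109.48867153]
[256.17823521 109.68760377]
[300.3739894  213.05103983]
[300.70509991 213.99852161]
```

Tracking the pliers in the wrist view shows them pitching slightly in the pads, by about 0.5°. So the clip has been touching the washer since TCP z ≈ 90.2, as predicted. I'll back up a little and see whether the pitch recovers.

{"fn": "drive_tool", "kwargs": {"deltas": [{"delta_pos": [-0.03, 0, 0], "turn": [0, 0, 0], "fingers": -1}, {"delta_pos": [-0.03, 0, 0], "turn": [0, 0, 0], "fingers": -1}, {"delta_pos": [-0.03, 0, 0], "turn": [0, 0, 0], "fingers": -1}]}}

```text
time_s: 14.55
position: [413.4, 255.0, 89.5]
orientation: [16.8, 90.0, -165.3]
ft_force: [0.9, 0.1, -1.9]
finger_gap: 0.436
```

```bash
cat > tr.py <<'E'
import sys
from h import *
ref=cv2.imread('pics/w7.png',0)
def track(f):
    im=cv2.imread(f,0); out=[]
    for (x,y,h,w) in [(210,205,8,8),(233,205,8,8),(281,205,8,8),(245,22,6,6),(226,25,6,7),(290,25,6,7),(258,109,20,20)]:
        t=ref[y-h:y+h+1,x-w:x+w+1]; s=im[max(0,y-h-8):y+h+9,x-w-8:x+w+9]
        r=cv2.matchTemplate(s,t,cv2.TM_CCOEFF_NORMED);_,m,_,(px,py)=cv2.minMaxLoc(r)
        sub=lambda a,i:.5*(a[i-1]-a[i+1])/(a[i-1]-2*a[i]+a[i+1])
        out.append(round(float(py+sub(r[:,px],py)-(y-h-max(0,y-h-8))),2))
    print(f,out)
for f in sys.argv[1:]: track(f)
E
python3 - <<'E'
from h import *
save('wrist','pics/w15.png');save('wrist','pics/w16.png')
E
python3 ft.py; python3 tr.py pics/w14.png pics/w15.png pics/w16.png pics/x1.png
```

```text
[ 4.13344e+02  2.54990e+02  8.95020e+01  1.00000e-03 -2.68000e-01
 -1.37700e+00  2.30000e-02  5.70000e-02  6.00000e-03  3.84330e+01] 15.0
pics/w14.png [0.58, 0.44, 0.43, -0.61, -0.24, -0.39, 0.48]
pics/w15.png [0.29, 0.14, 0.17, -0.35, -0.14, -0.17, 0.2]
pics/w16.png [0.27, 0.16, 0.18, -0.38, -0.16, -0.15, 0.21]
pics/x1.png [0.14, 0.08, 0.11, -0.3, -0.1, -0.13, 0.18]
```

The pitch recovers elastically. I'll raise about 0.5 mm more so the clip lies only lightly on the washer.

{"fn": "drive_tool", "kwargs": {"deltas": [{"delta_pos": [-0.018, 0, 0], "turn": [0, 0, 0], "fingers": -1}, {"delta_pos": [-0.018, 0, 0], "turn": [0, 0, 0], "fingers": -1}, {"delta_pos": [-0.018, 0, 0], "turn": [0, 0, 0], "fingers": -1}, {"delta_pos": [-0.018, 0, 0], "turn": [0, 0, 0], "fingers": -1}]}}

```text
time_s: 15.45
position: [413.3, 254.9, 90.0]
orientation: [20.7, 90.0, -161.4]
ft_force: [0.1, 0.7, -2.3]
finger_gap: 0.432
```

```bash
python3 - <<'E'
from h import *
save('wrist','pics/w17.png');t=save('top','pics/t17.png');s=save('scene','pics/s17.png');C=cam('top')
t=t[:,:,::-1]
for th in (115,135):
    g=t[200:213,166:182].min(2).astype(float);w=np.clip(g-th,0,None);n,l,ss,c=cv2.connectedComponentsWithStats((w>0).astype(np.uint8))
    w=w*(l==l[np.unravel_index(np.argmax(w),w.shape)]);yy,xx=np.mgrid[200:213,166:182];u,v=(w*xx).sum()/w.sum(),(w*yy).sum()/w.sum()
    print(u,v,unproj(C,u,v,101)+R.from_euler('z',-2.15,degrees=True).apply([70,0,0]))
A=cv2.resize(np.clip(t[165:215,155:195]*1.6,0,255).astype(np.uint8),None,fx=10,fy=10,interpolation=cv2.INTER_CUBIC)
B=cv2.resize(np.clip(s[145:195,305:345,::-1]*1.6,0,255).astype(np.uint8),None,fx=10,fy=10,interpolation=cv2.INTER_CUBIC)
cv2.imwrite('pics/c17.png',np.hstack([A,B]))
E
python3 ft.py; python3 tr.py pics/w17.png
```

```text
179.63104965430546 210.09428032683846 [547.02449763 231.65251816 101.        ]
179.66058091286308 210.0863070539419 [547.04775644 231.5690754  101.        ]
[ 4.13296e+02  2.54982e+02  9.00210e+01  2.19000e-01 -1.01000e-01
 -1.21800e+00  3.30000e-02  1.08000e-01 -1.60000e-02  3.82900e+01] 15.95
pics/w17.png [0.12, -0.0, 0.09, -0.27, 0.06, -0.16, 0.13]
```

View pics/c17.png

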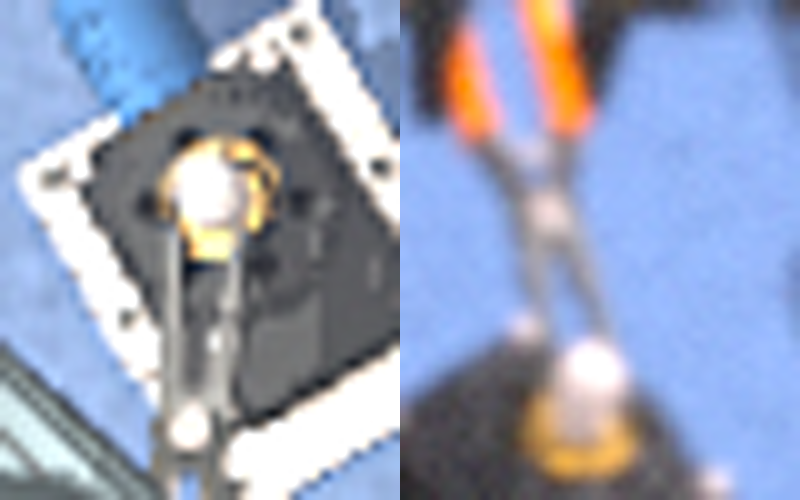

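The clip lies around the stub at the washer and the jaws are level, within about 0.2°. There is no side force and the handles are at the stop. Handing in.

```bash
python3 - <<'E'
from h import *
print(unproj(cam('top'),173.45,207.25,101)+R.from_euler('z',-2.15,degrees=True).apply([70,0,0]))
print(hand_in()); st=get_state();print(st['time_s'],st['position'],st['ft_force'],st['finger_gap']*88)
E
```

```text
[555.10631503 249.5296495  101.        ]
the job is handed in; nothing more can be done
None
the job is handed in; nothing more can be done
```

The pliers are still in the gripper, handles squeezed to their stop at 35 N, with the open clip around the stub at the groove. I handed the job in at about 16 s.

**What I did:** I picked the pliers off the plywood rest, squeezed them, and lowered the clip level over the stub until it lay at the brass washer. I moved nothing else.

**Checks that agreed:**
- **Handles:** the finger gap is 38.3 mm, slightly under the 40 mm expected, because of the hard grip.
- **Centring:** the top camera puts the clip centre at (555.1, 249.5), against the washer at (555.4, 249.5). The wrist camera agreed to within about 0.6 mm.
- **Height:** the clip's middle is at about 75.3 mm, just above or lightly on the washer. Side force was about 0 N.

**Checks that failed or disagreed:**
- **Lowered too far:** the force reading was too noisy to show the first touch, so I pressed the clip about 1.5 mm too far, with under about 1 N. The wrist picture showed the pliers pitching by about 0.5–0.8°. I raised the arm 1.4 mm and they came back level, to about 0.2°.
- **Centroid script:** my last automatic rivet measurement locked onto the white gearbox plate. I discarded it and read the rivet position by eye; the top camera figure above comes from that reading.
- **Clip not seen clearly:** the clip is dark against the dark gear. Its final position is worked out from the rivet, jaws and contact rather than seen directly.

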